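# Switch on and tare the paint scale

### The job

Get the bench scale ready for weighing paint into the empty pot that stands on its pan: switch it on by pressing down the raised far end of the black rocker switch until it has gone right over, then press the round unit key to change to grams, then press the long tare key. Press lightly, with a fingertip, one key at a time and letting each come back up; do not press the square key between them, do not touch the pan or the pot on it, leave everything else where it is, and finish with the hand clear of the scale.

Things in the scene. Friction and masses are not known exactly. Their poses are not given: they have to be found in the camera images.
- scale: White bench scale, fixed, 340 mm deep (x) by 320 wide (y). Origin on the bench under its middle; x from the operator's (robot's) side to the back, y to the operator's left. Its front is a grey console rising towards the back at 0.21 rad, face 40 to 65 mm above the bench. Its row of controls, left to right: black rocker (y +122 mm), round unit key (+58), square print key (+4), long tare key (-83).
- power_press (a point): Where to press the power switch on: top of its raised far half, 16 mm from the pivot. The switch is a black paddle 44 mm long (front to back), 26 wide, pivoted across its middle 5 mm above the console face, top 5 mm above the pivot. Off, it slopes up to the back at 0.41 rad; on, its top is about level. Site x: along the paddle to the back; z: out of its top.
- power (a joint): Angle of the power rocker in rad: 0 off (far end up), 0.40 right over to on (far end pressed down, about 8 mm lower). It takes about 3 N on the raised end, and the rocker stays where it is left. Its rubber mount gives 1 mm per 5 N, up to 4 mm, square to the console. It counts as on beyond 0.30.
- unit_key_top (a point): Centre of the top of the unit key: the round off-white key, 25 mm in diameter. Its z is out of the key. It stands 7.5 mm proud of the sloping console and goes down 4.5 mm square to it against a spring: 1 N to start, 5.5 N fully down; it springs back when let go. It counts as pressed beyond 2 mm.
- unit_key (a joint): How far the round unit key is pressed, m: 0 up, 0.0045 fully down.
- tare_key_top (a point): Centre of the top of the tare key: the long off-white bar key, 66 mm (y) by 23 mm (x). Its z is out of the key. It stands 7.5 mm proud of the sloping console and goes down 4.5 mm square to it against a spring: 1 N to start, 5.5 N fully down; it springs back when let go. It counts as pressed beyond 2 mm.
- tare_key (a joint): How far the long tare key is pressed, m: 0 up, 0.0045 fully down.
- print_key_top (a point): Centre of the top of the print key: the square off-white key, 23 by 23 mm, between the other two, 7.5 mm proud. It is not to be pressed.
- print_key (a joint): How far the square print key is pressed, m: 0 up, 0.0045 fully down.
- pan: Stainless weighing pan, 205 mm (x) by 290 mm (y), its top 85 mm above the bench. Origin at the middle of its thickness, 7 mm below its top.
- pot_mid (a point): Middle (half-way up) of the empty white plastic pot on the pan, 72 mm across its rim and 80 mm tall, weighing about 80 g.
- jar_mid (a point): Middle of a closed glass jar on the bench beside the scale, 68 mm across, 72 mm tall.
- tin_mid (a point): Middle of a closed ink tin on the bench beside the scale, 74 mm across, 66 mm tall.
- knife_mid (a point): Middle of an ink knife, 200 mm long with a broad steel blade and a wooden handle, lying flat on the bench between the robot and the scale.
- pot: The same pot; origin at the centre of its underside.
Things that resemble listed ones, but are neither listed nor needed, are in the scene too. What is shaped like the pot but blue, orange or pink is not meant.

How it is judged:
On the way, in this order (a step that is already met when the one before it is completed fails the run):
1. the rocker is switched right over to on (value of joint power above 0.3 rad and value of joint each of unit_key, tare_key below 0.001 m), for 0.1 s.
2. the round unit key is pressed, alone (value of joint unit_key above 0.002 m and value of joint tare_key below 0.001 m), for 0.05 s.
3. the unit key is let up (value of joint each of unit_key, tare_key below 0.001 m), for 0.05 s.
4. the long tare key is pressed, alone (value of joint tare_key above 0.002 m and value of joint unit_key below 0.001 m), for 0.05 s.
At the end, for the whole second after the job is handed in: The rocker rests on (beyond 0.30 rad), all three keys are back up (less than 1 mm down), and the pot stands upright (within 0.1 rad) and still on the pan (all of step 3 and value of joint power above 0.3 rad and value of joint print_key below 0.001 m and z of pot_mid in the frame of pan between 0.04 and 0.054 m and angle between pot_mid's own z axis and vertical below 0.1 rad and linear speed of pot below 0.02 m/s); the robot touches nothing.
It fails at once if a key is pressed while the scale is still off (value of joint power below 0.3 rad and value of joint any of unit_key, tare_key above 0.002 m).
It fails at once if the square print key is pressed (value of joint print_key above 0.002 m).
It fails at once if the scale is pressed hard (over 30 N) (contact force between any of the fingers, the arm and scale above 30 N).
It fails at once if the pan or the pot on it is touched, or the pot moved or lifted (over 8 mm) (contact force between any of the fingers, the arm and pan above 0.5 N or contact force between any of the fingers, the arm and pot above 0.5 N or distance of pot_mid from where it was at the start of the episode above 0.008 m).
It fails at once if the jar, the tin or the ink knife is moved or lifted (over 15 mm) (distance of any of jar_mid, tin_mid, knife_mid from where it was at the start of the episode above 0.015 m).
It also fails if it takes over 40 s, if anything falls off the work surface, if the arm or the gripper's body presses on something with over 40 N, if the wrist force passes 120 N, or if a joint passes its speed limit or range.

### The arm

A 7-joint arm with a two-finger parallel gripper is mounted at the origin on the work surface. World frame = base frame: x ahead of the robot, y to its left, z up, the work surface at z = 0. Lengths are in m, angles in rad, forces in N, time in s.
With the tool pointing down it reaches from about 0.425 to 0.925 m from the base axis. Payload 6.8 kg.
Tool frame: the origin (TCP) lies at the very end of the fingers, on their centre line; the grasp point (between the pads) lies 19 mm behind it; z points along the fingers, y is the line along which they close (so a half turn about z gives the same grasp; the last joint's range is limited). The gripper opens to 85 mm and grips with 20 to 120 N. Pads are 22 mm wide; open, the fingers measure 114 mm over their backs; the gripper's body (76 mm by 85 mm) begins 54 mm behind the grasp point. The pads swing forward as they close: fully open they stand 13 mm farther back than shut.
Start: joints at [1.121, 0.477, 0.022, 1.555, -0.011, 1.109, -0.083], TCP at [0.226, -0.636, 0.231] pointing down, gripper open.
Joint ranges: [-2.96, 2.96], [-0.34, 2.1], [-1.41, 1.46], [0.24, 2.44], [-1.37, 4.51], [0.17, 1.92], [-2.96, 2.96]. Speed limits (rad/s): [2.39, 2.39, 3.14, 3.14, 3.14, 3.14, 3.14].

### API

Orientations are given as a unit quaternion [w, x, y, z].
In Python, from station import get_obs, read_camera, hand_in gives the robot as it stands.
- The arm moves only by the tool arm_command, never from a script. Its argument "commands" is one flat list of numbers, 7 for each row, row after row: the shift along the tool's x, y, z in m, then the turn, a rotation vector about the tool's x, y, z in degrees, then the opening, from 0 (shut) to 1 (fully open). In form: [tx, ty, tz, rx, ry, rz, fingers, tx, ty, tz, rx, ry, rz, fingers, ...]. A call has 1 to 8 rows; each row is the pose to reach, as a shift and turn from the pose commanded when the call began, along the tool's axes at that moment; what a row does not reach only later rows make up. A row lasts 1/10 s, in which the tool goes at most 50 mm and 8.59 degrees, less where a joint would pass 70% of its speed; a pose out of reach is approached as far as the arm can. A call with a gripper value outside its range is refused whole. The fingers move at their own pace and stop on an object; "force" is the grip in N (left out, the last holds). Time passes only in rows, so rows that repeat a pose let the fingers close. It gives the time, the measured TCP pose, the force, the opening and the grip force at its end, in the units of the state.
- get_obs(): the state, without advancing time (a new reading comes with each control period).
- read_camera(name): name is "side" or "top" or "wrist"; returns a dict with "img" (420x560x3 uint8, red, green, blue), "camera_matrix" (3x3 intrinsics, pixels), "pose" (4x4, takes a point from camera to world coordinates). Camera axes: x right, y down, z forward; pixel columns grow to the right and rows downward; lengths in m; the calibration is good to about 2 mm. The wrist camera is an equidistant fisheye: a pixel r from the principal point sees the ray r / f radians off the axis. A picture is of the moment at which its call begins. There is no depth.
- hand_in(): hands the job in; it is judged then, once.
The state is a dict: "t": time; "q": joint angles; "joint_vel": joint speeds; "joint_torque": joint torques, N m; "eef_pos": TCP position; "tool_rot": TCP orientation; "contact_force": force on the tool from outside, world axes, zero at the start; "torque": the same for the moment, N m; "gripper_width": opening from 0.0 (shut) to 1.0 (fully open); "grasp_force": force on a finger pad.
Only numpy, scipy, OpenCV 4.12 (cv2) and the standard library are available. Lean on these libraries where they do the work, as an engineer would, in place of code of your own. Each camera call takes 0.05 s, during which the arm holds its last target. There are 200 camera calls.

## Working session

There is one attempt and no reset: what is moved stays moved. The work goes in short steps, Python scripts to look and compute and a tool call to move; the robot and the scene stay as the last step left them, time stands still between calls to the robot, and variables do not carry over. Pictures are saved under pics/ and viewed, at most 10 in all, crops included, and the job is handed in when it is done.

Besides the shell and the picture viewer there is one more tool, called after "Call:" by a JSON object that holds its "api" and its "payload", one argument or row to a line. arm_command: Moves the arm, as the interface text tells. Its arguments: {"type":"object","properties":{"commands":{"type":"array","items":{"type":"number"}},"force":{"type":"number"}},"required":["commands"]}

```bash
mkdir -p pics; python3 - <<'E'
from station import *
import cv2,pickle
o=get_obs();print(o['t'],o['eef_pos'],o['tool_rot'],o['gripper_width'])
for n in ['top','side']:
    c=read_camera(n);pickle.dump(c,open(f'{n}.pkl','wb'));cv2.imwrite(f'pics/{n}0.png',c['img'][:,:,::-1]);print(n,c['pose'].round(3).tolist(),c['camera_matrix'].tolist())
E
```

```text
0.0 [ 0.2260271  -0.6353925   0.23030172] [-9.11777051e-04  9.85431286e-01  1.70071449e-01 -2.27338400e-04] 0.9972967616119532
top [[-0.013, -0.979, 0.203, 0.419], [-1.0, 0.013, -0.001, 0.012], [-0.002, -0.203, -0.979, 1.084], [0.0, 0.0, 0.0, 1.0]] [[436.2507436373536, 0.0, 276.1119779515418], [0.0, 436.2507436373536, 208.21492202798837], [0.0, 0.0, 1.0]]
side [[-0.743, -0.532, 0.407, 0.127], [-0.669, 0.584, -0.459, 0.556], [0.006, -0.613, -0.79, 0.996], [0.0, 0.0, 0.0, 1.0]] [[476.1853629609125, 0.0, 274.51535279985825], [0.0, 476.1853629609125, 206.90264562762064], [0.0, 0.0, 1.0]]
```

View pics/top0.png

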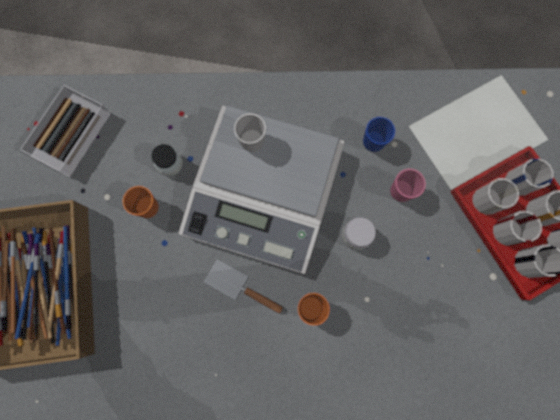

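View pics/side0.png

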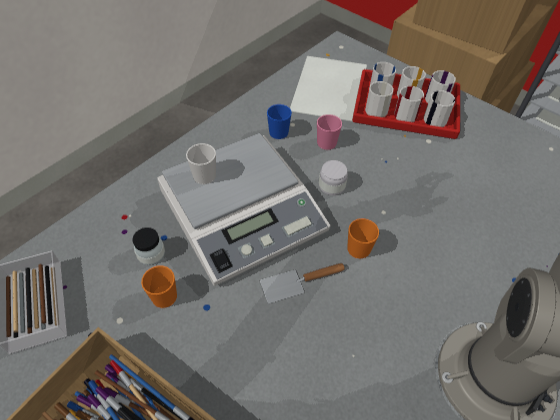

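The top view shows one scale. Its controls, left to right, are the rocker (198,223), round key (222,233), square key (243,240) and long key (278,251). The side view agrees: (220,260), (246,250), (266,240), (298,226). The knife lies in front, and the jar and tin stand at the two sides. I'll confirm this in one enlarged crop.

```bash
python3 - <<'E'
import cv2,pickle,numpy as np
t=pickle.load(open('top.pkl','rb'))['img'];s=pickle.load(open('side.pkl','rb'))['img']
a=cv2.resize(t[195:275,175:325],None,fx=5,fy=5,interpolation=cv2.INTER_CUBIC)[:290]
b=cv2.resize(s[195:285,195:345],None,fx=5,fy=5,interpolation=cv2.INTER_CUBIC)
a=cv2.resize(t[205:265,175:325],None,fx=5,fy=5,interpolation=cv2.INTER_CUBIC)
b=cv2.resize(s[212:272,200:350],None,fx=5,fy=5,interpolation=cv2.INTER_CUBIC)
cv2.imwrite('pics/crop.png',np.vstack([a,b])[:,:,::-1])
E
```

```text
(no output)
```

View pics/crop.png

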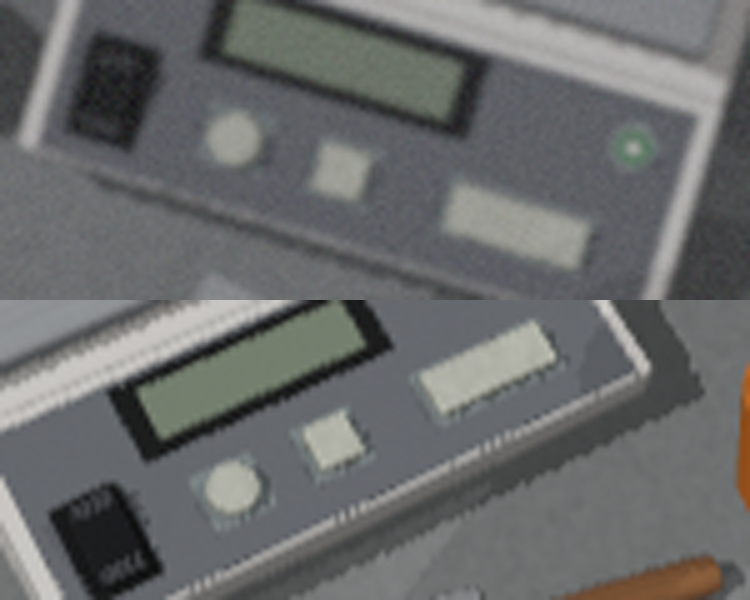

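The crop confirms the controls. In its top half: black rocker (114,92), round (234,138), square (341,171), long (517,226). In its lower half: (105,540), (233,487), (333,440), (487,367). I'll triangulate these and check them against the given spacings.

```bash
cat > h.py <<'E'
import numpy as np,pickle
from scipy.spatial.transform import Rotation as R
def ray(c,p):
    d=c['pose'][:3,:3]@np.linalg.solve(c['camera_matrix'],[p[0],p[1],1]);return c['pose'][:3,3],d/np.linalg.norm(d)
def tri(L):
    A=0;b=0
    for o,d in L:
        P=np.eye(3)-np.outer(d,d);A=A+P;b=b+P@o
    x=np.linalg.solve(A,b);return x,max(np.linalg.norm((np.eye(3)-np.outer(d,d))@(x-o)) for o,d in L)
E
python3 - <<'E'
from h import *
from scipy.optimize import least_squares
t=pickle.load(open('top.pkl','rb'));s=pickle.load(open('side.pkl','rb'))
T=np.array([(114,92),(234,138),(341,171),(517,226)]);S=np.array([(105,540),(233,487),(333,440),(487,367)])
f=lambda a,o:(a+.5)/5-.5+np.array(o)
T=f(T,(175,205));S=f(S,(200,152))
X=[]
for a,b in zip(T,S):
    x,e=tri([ray(t,a),ray(s,b)]);X.append(x);print(x.round(4),round(e,4))
X=np.array(X)
ys=np.array([.122,.058,.004,-.083])
d=X[3]-X[1];print('yaw',np.arctan2(d[0],-d[1]), 'spac',np.linalg.norm(np.diff(X,axis=0),axis=1),-np.diff(ys))
E
```

```text
[0.6022 0.2029 0.0462] 0.0027
[0.5777 0.1438 0.0495] 0.0019
[0.5611 0.0924 0.0492] 0.0018
[0.5344 0.009  0.0478] 0.0025
yaw -0.3108583225336864 spac [0.06407774 0.05396177 0.08756376] [0.064 0.054 0.087]
```

Spacings match to within 1 mm and the heights are plausible. I'll move above the console, aligned with the scale and with the fingers shut.

Call:
{"api": "arm_command", "payload": {
  "commands": [0.577,-0.596,0,0,0,-142.6,0,0.577,-0.596,0,0,0,-142.6,0,0.577,-0.596,0,0,0,-142.6,0,0.577,-0.596,0,0,0,-142.6,0,0.577,-0.596,0,0,0,-142.6,0,0.577,-0.596,0,0,0,-142.6,0,0.577,-0.596,0,0,0,-142.6,0,0.577,-0.596,0,0,0,-142.6,0],
  "force": 20
}}

```text
t: 0.9
eef_pos: [0.3923, -0.27, 0.2312]
tool_rot: [-0.0, 0.715, 0.699, -0.0]
contact_force: [1.4, -0.0, -0.2]
gripper_width: 0.004
grasp_force: 0.0
```

```bash
cat >> h.py <<'E'
yaw=-0.311
def goal(xyz,yw=yaw):
    from station import get_obs
    o=get_obs();q=o['tool_rot'];r=R.from_quat([q[1],q[2],q[3],q[0]])
    # tool x = -scale x, z down
    a=np.array([-np.cos(yw),-np.sin(yw),0]);z=np.array([0,0,-1.]);g=R.from_matrix(np.c_[a,np.cross(z,a),z])
    print('t',round(o['t'],2),'pos',o['eef_pos'].round(4),'F',np.round(o['contact_force'],2),'w',round(o['gripper_width'],3),'q7',np.round(o['q'],2))
    print('shift',r.inv().apply(np.array(xyz)-o['eef_pos']).round(4),'turn',np.degrees((r.inv()*g).as_rotvec()).round(2))
E
python3 -c "
from h import *
goal([.57,.12,.22])"
```

```text
t 0.9 pos [ 0.3923 -0.27    0.2312] F [ 1.37 -0.02 -0.24] w 0.004 q7 [ 0.82  0.17 -0.38  1.99  0.08  0.99  0.37]
shift [0.394  0.1687 0.0111] turn [-2.00e-02  0.00e+00 -7.35e+01]
```

Call:
{"api": "arm_command", "payload": {
  "commands": [0.394,0.169,0,0,0,-73.5,0,0.394,0.169,0,0,0,-73.5,0,0.394,0.169,0,0,0,-73.5,0,0.394,0.169,0,0,0,-73.5,0,0.394,0.169,0,0,0,-73.5,0,0.394,0.169,0,0,0,-73.5,0,0.394,0.169,0,0,0,-73.5,0,0.394,0.169,0,0,0,-73.5,0]
}}

```text
t: 1.7
eef_pos: [0.5608, 0.0925, 0.2311]
tool_rot: [-0.0, 0.196, 0.981, -0.0]
contact_force: [0.6, -0.9, -0.4]
gripper_width: 0.0
grasp_force: 0.0
```

```bash
python3 -c "
from h import *
goal([.57,.12,.22])"
```

```text
t 1.7 pos [0.5608 0.0925 0.2311] F [ 0.57 -0.92 -0.43] w 0.0 q7 [ 0.31  0.4  -0.75  1.78  0.3   1.09  0.64]
shift [0.0021 0.029  0.0111] turn [-0.03 -0.   -4.77]
```

Call:
{"api": "arm_command", "payload": {
  "commands": [0.002,0.029,0.01,0,0,-4.8,0,0.002,0.029,0.01,0,0,-4.8,0,0.002,0.029,0.01,0,0,-4.8,0]
}}

```text
t: 2.0
eef_pos: [0.5692, 0.1185, 0.2205]
tool_rot: [-0.001, 0.157, 0.988, -0.0]
contact_force: [-0.2, -1.5, 0.0]
gripper_width: -0.001
grasp_force: 0.0
```

```bash
python3 - <<'E'
from h import *
from station import *
import cv2
goal([.57,.12,.22])
c=read_camera('wrist');pickle.dump(c,open('w.pkl','wb'));cv2.imwrite('pics/w1.png',c['img'][:,:,::-1]);print(c['pose'].round(3).tolist(),c['camera_matrix'][0])
P=c['pose'];K=c['camera_matrix']
for X in [(.6022,.2029,.0462),(.5777,.1438,.0495),(.5611,.0924,.0492),(.5344,.009,.0478)]:
    p=P[:3,:3].T@(np.array(X)-P[:3,3]);th=np.arctan2(np.hypot(*p[:2]),p[2]);u=p[:2]/np.hypot(*p[:2])*th*K[0,0]+K[:2,2];print(u.round(1))
E
```

```text
t 2.0 pos [0.5692 0.1185 0.2205] F [-0.15 -1.47  0.03] w -0.001 q7 [ 0.27  0.44 -0.76  1.76  0.33  1.08  0.65]
shift [-0.0003  0.0016  0.0005] turn [-0.05 -0.1  -0.27]
[[0.31, 0.905, 0.291, 0.494], [0.951, -0.295, -0.096, 0.143], [-0.001, 0.307, -0.952, 0.363], [0.0, 0.0, 0.0, 1.0]] [325.1922621    0.         279.34201835]
[367.2 196.1]
[306.4 191.8]
[252.1 191.9]
[169.  192.7]
```

View pics/w1.png

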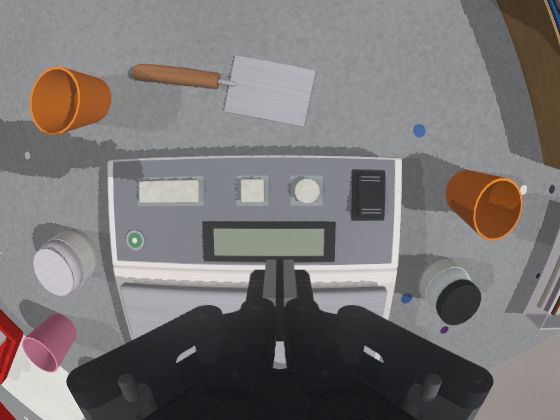

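The wrist view shows the rocker at (369,195), unit key (307,190), print key (252,190) and tare key (169,191). My triangulated points project to within 2 px of these, so only about 1 mm of correction is needed. Next I'll go above the rocker's far half.

```bash
python3 -c "
from h import *
goal([.616,.200,.085])"
```

```text
t 2.05 pos [0.5695 0.1173 0.2208] F [ 0.46 -0.9  -0.81] w 0.001 q7 [ 0.27  0.44 -0.76  1.76  0.33  1.08  0.65]
shift [-0.0185  0.0933  0.1356] turn [-0.08 -0.04 -0.38]
```

Call:
{"api": "arm_command", "payload": {
  "commands": [-0.018,0.093,0.06,0,0,0,0,-0.018,0.093,0.06,0,0,0,0,-0.018,0.093,0.09,0,0,0,0,-0.018,0.093,0.12,0,0,0,0,-0.018,0.093,0.135,0,0,0,0,-0.018,0.093,0.135,0,0,0,0,-0.018,0.093,0.135,0,0,0,0]
}}

```text
t: 2.75
eef_pos: [0.6166, 0.2002, 0.0876]
tool_rot: [0.001, 0.158, 0.987, 0.0]
contact_force: [-0.7, 0.6, 0.3]
gripper_width: 0.001
grasp_force: 0.0
```

```bash
python3 - <<'E'
from h import *
from station import *
import cv2
goal([.616,.200,.085])
c=read_camera('side')['img'];w=read_camera('wrist')['img']
cv2.imwrite('pics/p2.png',np.hstack([cv2.resize(c[190:290,170:270],(400,400)),cv2.resize(w[140:300,200:360],(400,400))])[:,:,::-1])
E
```

```text
t 2.75 pos [0.6166 0.2002 0.0876] F [-0.74  0.63  0.33] w 0.001 q7 [ 0.05  0.68 -0.66  1.7   0.51  0.93  0.44]
shift [ 0.0006 -0.0004  0.0026] turn [ 0.02  0.08 -0.4 ]
```

View pics/p2.png

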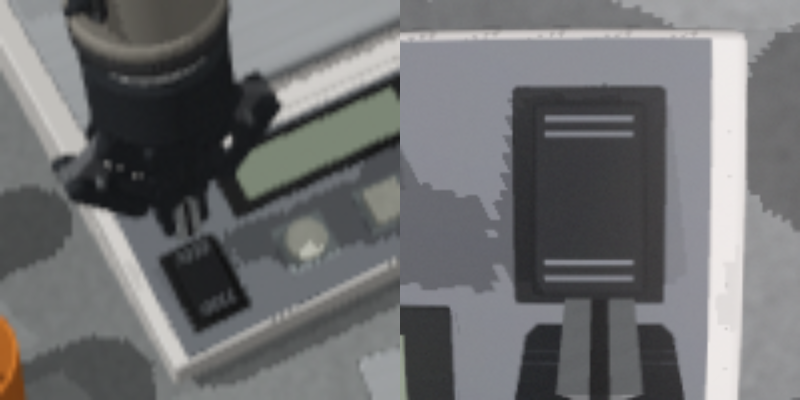

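The side and wrist pictures show the shut tips centred over the raised far half of the rocker, clear of its neighbours. I'll descend in small steps.

Call:
{"api": "arm_command", "payload": {
  "commands": [0,0,0.008,0,0,0,0,0,0,0.014,0,0,0,0,0,0,0.016,0,0,0,0,0,0,0.016,0,0,0,0]
}}

```text
t: 3.25
eef_pos: [0.6154, 0.201, 0.0697]
tool_rot: [-0.0, 0.157, 0.988, -0.0]
contact_force: [0.0, -0.6, 0.5]
gripper_width: -0.003
grasp_force: 0.0
```

Call:
{"api": "arm_command", "payload": {
  "commands": [0,0,0.002,0,0,0,0,0,0,0.004,0,0,0,0,0,0,0.004,0,0,0,0,0,0,0.004,0,0,0,0]
}}

```text
t: 3.65
eef_pos: [0.6158, 0.2012, 0.0663]
tool_rot: [-0.0, 0.157, 0.988, -0.0]
contact_force: [0.4, 0.1, 1.0]
gripper_width: -0.001
grasp_force: 0.0
```

Call:
{"api": "arm_command", "payload": {
  "commands": [0,0,0.002,0,0,0,0,0,0,0.003,0,0,0,0,0,0,0.003,0,0,0,0]
}}

```text
t: 3.95
eef_pos: [0.6167, 0.2011, 0.0638]
tool_rot: [0.001, 0.158, 0.988, 0.0]
contact_force: [2.4, -0.6, 3.4]
gripper_width: -0.005
grasp_force: 1.5
```

Call:
{"api": "arm_command", "payload": {
  "commands": [0,0,0.002,0,0,0,0,0,0,0.002,0,0,0,0,0,0,0.002,0,0,0,0]
}}

```text
t: 4.25
eef_pos: [0.6162, 0.2012, 0.0615]
tool_rot: [0.0, 0.157, 0.988, 0.0]
contact_force: [2.6, -1.1, 2.6]
gripper_width: -0.005
grasp_force: 1.7
```

Contact came at about z = 0.065 with roughly 3 N, as described. I'll continue down to z ≈ 0.056.

Call:
{"api": "arm_command", "payload": {
  "commands": [0,0,0.001,0,0,0,0,0,0,0.002,0,0,0,0,0,0,0.003,0,0,0,0,0,0,0.003,0,0,0,0]
}}

```text
t: 4.65
eef_pos: [0.6155, 0.2013, 0.058]
tool_rot: [-0.0, 0.157, 0.988, -0.0]
contact_force: [1.8, -0.3, 2.9]
gripper_width: -0.001
grasp_force: 1.4
```

Call:
{"api": "arm_command", "payload": {
  "commands": [0,0,0.001,0,0,0,0,0,0,0.002,0,0,0,0,0,0,0.002,0,0,0,0]
}}

```text
t: 4.95
eef_pos: [0.6158, 0.2013, 0.0568]
tool_rot: [0.0, 0.157, 0.988, -0.0]
contact_force: [0.2, -1.4, 8.4]
gripper_width: 0.003
grasp_force: 4.1
```

Call:
{"api": "arm_command", "payload": {
  "commands": [0,0,0.001,0,0,0,0,0,0,0.001,0,0,0,0,0,0,0.001,0,0,0,0]
}}

```text
t: 5.25
eef_pos: [0.6159, 0.2012, 0.0563]
tool_rot: [0.0, 0.157, 0.988, -0.0]
contact_force: [-0.9, -2.1, 10.7]
gripper_width: 0.001
grasp_force: 5.3
```

The force is rising on the rubber mount, so the rocker is at its stop. I'll press half a millimetre more, lift and look.

Call:
{"api": "arm_command", "payload": {
  "commands": [0,0,0.0005,0,0,0,0,0,0,0.0005,0,0,0,0,0,0,-0.01,0,0,0,0,0,0,-0.03,0,0,0,0,0,0,-0.04,0,0,0,0,0,0,-0.04,0,0,0,0]
}}

```text
t: 5.85
eef_pos: [0.6159, 0.2018, 0.0964]
tool_rot: [0.001, 0.157, 0.988, 0.0]
contact_force: [-0.7, -0.2, 0.0]
gripper_width: 0.003
grasp_force: 0.0
```

```bash
python3 - <<'E'
from h import *
from station import *
import cv2
goal([.577,.1445,.085])
c=read_camera('side')['img'];w=read_camera('wrist')['img']
cv2.imwrite('pics/p3.png',np.hstack([cv2.resize(c[190:290,170:270],(400,400)),cv2.resize(w[140:300,200:360],(400,400))])[:,:,::-1])
E
```

```text
t 5.85 pos [0.6159 0.2018 0.0964] F [-0.66 -0.19  0.03] w 0.003 q7 [ 0.06  0.67 -0.67  1.7   0.5   0.95  0.45]
shift [ 0.0192 -0.0666  0.0113] turn [ 0.06  0.05 -0.27]
```

View pics/p3.png

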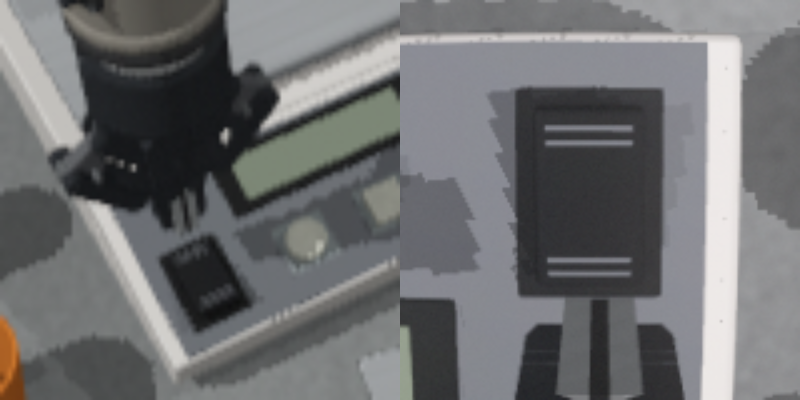

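The rocker has gone over: the near end is now raised, casting a shadow, and its stripes have shifted. Next is the unit key. I'll go above it and down to z ≈ 0.065.

Call:
{"api": "arm_command", "payload": {
  "commands": [0.019,-0.067,0,0,0,0,0,0.019,-0.067,0,0,0,0,0,0.019,-0.067,0.012,0,0,0,0,0.019,-0.067,0.026,0,0,0,0,0.019,-0.067,0.031,0,0,0,0,0.019,-0.067,0.031,0,0,0,0]
}}

```text
t: 6.55
eef_pos: [0.5762, 0.1444, 0.0627]
tool_rot: [-0.001, 0.157, 0.988, -0.0]
contact_force: [-0.2, 0.5, 0.5]
gripper_width: 0.004
grasp_force: 0.0
```

```bash
python3 - <<'E'
from h import *
from station import *
import cv2
goal([.577,.1445,.065])
c=read_camera('side')['img'];w=read_camera('wrist')['img']
cv2.imwrite('pics/p4.png',np.hstack([cv2.resize(c[190:290,200:300],(400,400)),cv2.resize(w[140:300,200:360],(400,400))])[:,:,::-1])
E
```

```text
t 6.55 pos [0.5762 0.1444 0.0627] F [-0.25  0.5   0.52] w 0.004 q7 [ 0.14  0.65 -0.66  1.85  0.52  0.83  0.47]
shift [-0.0007  0.0003 -0.0023] turn [-0.03 -0.14 -0.21]
```

View pics/p4.png

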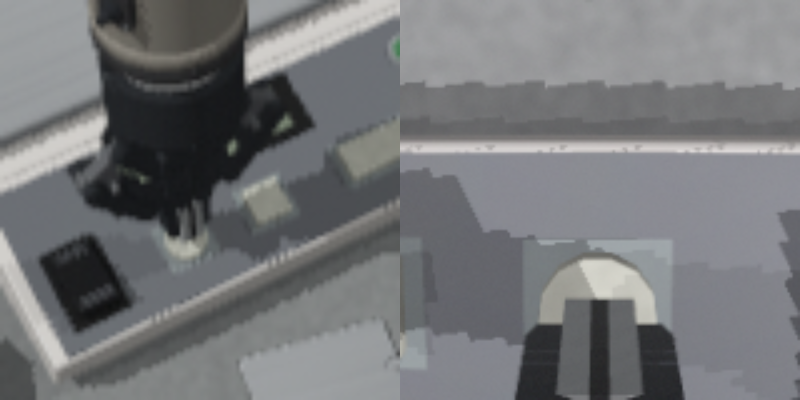

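The tips are centred on the round key, just above it. I'll press step by step.

Call:
{"api": "arm_command", "payload": {
  "commands": [0,0,0.002,0,0,0,0,0,0,0.004,0,0,0,0,0,0,0.005,0,0,0,0,0,0,0.005,0,0,0,0]
}}

```text
t: 7.05
eef_pos: [0.5769, 0.1434, 0.0593]
tool_rot: [0.0, 0.157, 0.988, -0.0]
contact_force: [0.5, -0.6, -0.4]
gripper_width: -0.002
grasp_force: 0.0
```

Call:
{"api": "arm_command", "payload": {
  "commands": [0,0,0.001,0,0,0,0,0,0,0.002,0,0,0,0,0,0,0.002,0,0,0,0]
}}

```text
t: 7.35
eef_pos: [0.5769, 0.1434, 0.0572]
tool_rot: [-0.0, 0.157, 0.988, -0.0]
contact_force: [-0.3, -0.0, 0.6]
gripper_width: 0.002
grasp_force: 0.0
```

Call:
{"api": "arm_command", "payload": {
  "commands": [0,0,0.001,0,0,0,0,0,0,0.0015,0,0,0,0,0,0,0.0015,0,0,0,0]
}}

```text
t: 7.65
eef_pos: [0.5772, 0.1434, 0.056]
tool_rot: [0.0, 0.157, 0.988, 0.0]
contact_force: [-0.3, -0.8, 2.1]
gripper_width: -0.001
grasp_force: 0.9
```

Call:
{"api": "arm_command", "payload": {
  "commands": [0,0,0.001,0,0,0,0,0,0,0.002,0,0,0,0,0,0,0.0025,0,0,0,0,0,0,0.0025,0,0,0,0]
}}

```text
t: 8.05
eef_pos: [0.5775, 0.1433, 0.0536]
tool_rot: [0.001, 0.158, 0.988, 0.0]
contact_force: [1.8, -1.9, 4.6]
gripper_width: 0.003
grasp_force: 2.1
```

Call:
{"api": "arm_command", "payload": {
  "commands": [0,0,0.0005,0,0,0,0,0,0,0.001,0,0,0,0,0,0,0.001,0,0,0,0]
}}

```text
t: 8.35
eef_pos: [0.5777, 0.1432, 0.0527]
tool_rot: [0.001, 0.158, 0.988, 0.0]
contact_force: [2.2, -1.6, 6.5]
gripper_width: -0.005
grasp_force: 2.5
```

The key went down about 4 mm at 5–6 N, which is well past 2 mm. I'll lift, then go over to the tare key.

Call:
{"api": "arm_command", "payload": {
  "commands": [0,0,-0.01,0,0,0,0,0,0,-0.04,0,0,0,0,0,0,-0.045,0,0,0,0,0,0,-0.045,0,0,0,0]
}}

```text
t: 8.75
eef_pos: [0.577, 0.144, 0.0982]
tool_rot: [0.0, 0.157, 0.988, 0.0]
contact_force: [-0.9, 0.1, -0.4]
gripper_width: 0.001
grasp_force: 0.0
```

```bash
python3 -c "
from h import *
goal([.533,.009,.062])"
```

```text
t 8.75 pos [0.577  0.144  0.0982] F [-0.87  0.07 -0.41] w 0.001 q7 [ 0.16  0.6  -0.69  1.83  0.48  0.89  0.5 ]
shift [-1.00e-04 -1.42e-01  3.61e-02] turn [ 0.05  0.05 -0.27]
```

Call:
{"api": "arm_command", "payload": {
  "commands": [0,-0.045,0,0,0,0,0,0,-0.09,0,0,0,0,0,0,-0.13,0,0,0,0,0,0,-0.142,0,0,0,0,0,0,-0.142,0.01,0,0,0,0,0,-0.142,0.026,0,0,0,0,0,-0.142,0.034,0,0,0,0,0,-0.142,0.034,0,0,0,0]
}}

```text
t: 9.55
eef_pos: [0.5317, 0.0104, 0.0613]
tool_rot: [-0.002, 0.156, 0.988, 0.0]
contact_force: [-0.6, -0.5, 0.2]
gripper_width: 0.0
grasp_force: 0.0
```

```bash
python3 - <<'E'
from h import *
from station import *
import cv2
goal([.533,.009,.065])
c=read_camera('side')['img'];w=read_camera('wrist')['img']
cv2.imwrite('pics/p5.png',np.hstack([cv2.resize(c[170:270,240:340],(400,400)),cv2.resize(w[140:300,200:360],(400,400))])[:,:,::-1])
E
```

```text
t 9.55 pos [0.5317 0.0104 0.0613] F [-0.58 -0.51  0.24] w 0.0 q7 [ 0.39  0.57 -0.67  1.99  0.51  0.75  0.67]
shift [-0.0017 -0.0009 -0.0037] turn [ 0.   -0.2  -0.12]
```

View pics/p5.png

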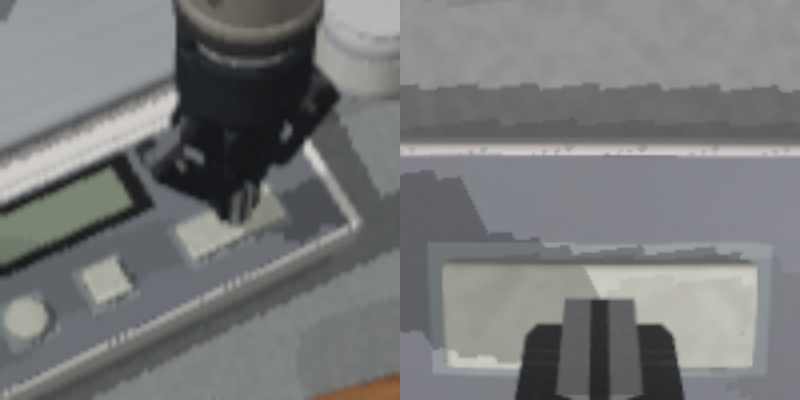

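The tips are at the middle of the long tare key. I'll press as before.

Call:
{"api": "arm_command", "payload": {
  "commands": [0,0,0.002,0,0,0,0,0,0,0.004,0,0,0,0,0,0,0.005,0,0,0,0,0,0,0.005,0,0,0,0]
}}

```text
t: 10.05
eef_pos: [0.5328, 0.0084, 0.0583]
tool_rot: [0.0, 0.157, 0.988, -0.0]
contact_force: [-1.0, 0.4, 0.3]
gripper_width: 0.0
grasp_force: 0.0
```

Call:
{"api": "arm_command", "payload": {
  "commands": [0,0,0.001,0,0,0,0,0,0,0.002,0,0,0,0,0,0,0.002,0,0,0,0]
}}

```text
t: 10.35
eef_pos: [0.5331, 0.0084, 0.0564]
tool_rot: [0.0, 0.157, 0.988, 0.0]
contact_force: [-0.0, 0.0, 1.6]
gripper_width: -0.0
grasp_force: 0.7
```

Call:
{"api": "arm_command", "payload": {
  "commands": [0,0,0.001,0,0,0,0,0,0,0.0015,0,0,0,0,0,0,0.0015,0,0,0,0]
}}

```text
t: 10.65
eef_pos: [0.5333, 0.0083, 0.055]
tool_rot: [0.0, 0.157, 0.988, -0.0]
contact_force: [0.7, -0.7, 3.5]
gripper_width: 0.001
grasp_force: 1.4
```

Call:
{"api": "arm_command", "payload": {
  "commands": [0,0,0.001,0,0,0,0,0,0,0.002,0,0,0,0,0,0,0.0025,0,0,0,0,0,0,0.0025,0,0,0,0]
}}

```text
t: 11.05
eef_pos: [0.5337, 0.0082, 0.0527]
tool_rot: [0.001, 0.158, 0.988, 0.0]
contact_force: [1.4, -1.2, 6.2]
gripper_width: -0.001
grasp_force: 2.5
```

Call:
{"api": "arm_command", "payload": {
  "commands": [0,0,-0.01,0,0,0,0,0,0,-0.05,0,0,0,0,0,0,-0.1,0,0,0,0,0,0,-0.15,0,0,0,0,0,0,-0.18,0,0,0,0,0,0,-0.18,0,0,0,0,0,0,-0.18,0,0,0,0,0,0,-0.18,0,0,0,0]
}}

```text
t: 11.85
eef_pos: [0.5313, 0.0083, 0.2308]
tool_rot: [-0.002, 0.157, 0.988, -0.0]
contact_force: [-0.2, 0.1, -0.6]
gripper_width: 0.003
grasp_force: 0.0
```

```bash
python3 - <<'E'
from h import *
from station import *
import cv2
goal([.533,.009,.235])
w=read_camera('wrist')['img']
cv2.imwrite('pics/p6.png',w[:,:,::-1])
E
```

```text
t 11.85 pos [0.5313 0.0083 0.2308] F [-0.17  0.08 -0.63] w 0.003 q7 [ 0.53  0.35 -0.81  1.85  0.28  1.06  0.86]
shift [-0.0013  0.0012 -0.0042] turn [-0.07 -0.18 -0.27]
```

View pics/p6.png

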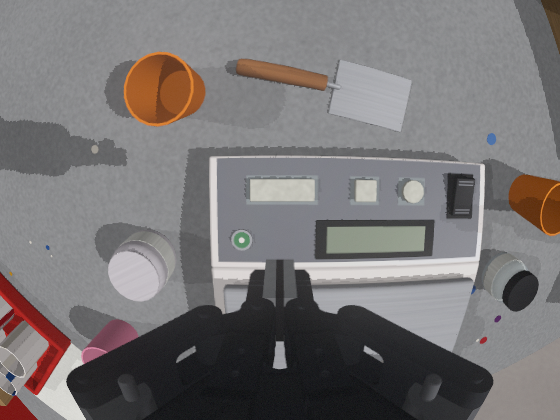

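The rocker (461,195) is over to on, the keys (413, 366 and 282, row 190) are up, the other things are in place, and the hand is clear.

```bash
python3 -c "
from station import *
print(hand_in())"
```

```text
the job is handed in; nothing more can be done
None
```

The scale is switched on, the unit and tare keys were pressed in turn (about 6 N each) and let up, the hand is clear, and the job was handed in at about 12 s; hand-in returned no verdict.

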